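# Hold a batten against the sprung stop of an assembly jig

## Robot

A 6-joint arm with a two-finger parallel gripper is mounted at the origin on a cart in front of the work surface, level with it; the furniture and walls round the work are solid. World frame = base frame: x ahead of the robot, y to its left, z up, the work surface at z = 0. Lengths are in m, angles in rad, forces in N, time in s.
With the tool pointing down it reaches from about 0.3 to 0.85 m from the base axis. Payload 4.2 kg.
Tool frame: the origin (TCP) lies at the very end of the fingers, on their centre line; the grasp point (between the pads) lies 19 mm behind it; z points along the fingers, y is the line along which they close (so a half turn about z gives the same grasp; the last joint's range is limited). The gripper opens to 91 mm and grips with 3 to 60 N. Pads are 32 mm wide; open, the fingers measure 118 mm over their backs; the gripper's body (76 mm by 178 mm) begins 60 mm behind the grasp point.
Start: joints at [-1.15, 0.32, 1.565, -0, 1.257, -0.02], TCP at [0.245, -0.52, 0.214] pointing down, gripper open.
Joint ranges: [-3.11, 3.11], [-0.84, 2.01], [0.21, 2.61], [-1.34, 4.49], [0.05, 2.63], [-2.56, 2.56]. Speed limits (rad/s): [2.57, 2.57, 3.14, 3.14, 3.14, 3.14].

## Interface

Orientations are given as [roll, pitch, yaw] about the fixed x, y, z axes, in that order (R = Rz(yaw) Ry(pitch) Rx(roll)).
In Python, from rig import manip, vision gives the robot as it stands. The module is installed in compiled form; this text tells all that it offers.
- The arm moves only by the tool move_arm, never from a script. Its argument "steps" is text: rows parted by semicolons, each of 7 numbers parted by spaces: the shift along the world's x, y, z scaled (see below), then the turn, a rotation vector about the world's x, y, z scaled (see below), then the closure in counts, from 0 (fully open) to 255 (shut). A call has 1 to 20 rows; each row is the pose to reach, as a shift and turn from the pose commanded when the call began, turning the shorter way round; what a row does not reach only later rows make up. The controller multiplies each number of a shift by 0.25 m and each number of a turn by 180 degrees. A row lasts 1/12 s, in which the tool goes at most 41.7 mm and 7.16 degrees, less where a joint would pass 70% of its speed; a pose out of reach is approached as far as the arm can. A call with a number of a shift or a turn outside -1 to 1 is refused whole. A call with a gripper value outside its range is refused whole. The fingers move at their own pace and stop on an object; the grip force is fixed at half the most. Time passes only in rows, so rows that repeat a pose let the fingers close. It gives the time, the measured TCP pose, the force, the opening and the grip force at its end, in the units of the state.
- manip.observe(): the state, without advancing time (a new reading comes with each control period).
- vision.grab_frame(name): name is "scene" or "top"; returns a dict with "color" (480x640x3 uint8, red, green, blue), "mtx" (3x3 intrinsics, pixels), "xyz" and "rotation" of the camera in the world. Camera axes: x right, y down, z forward; pixel columns grow to the right and rows downward; lengths in m; the calibration is good to about 2 mm. A picture is of the moment at which its call begins. There is no depth.
- manip.sign_off(): hands the job in; it is judged then, once.
The state is a dict: "t": time; "joint_pos": joint angles; "joint_velocities": joint speeds; "joint_efforts": joint torques, N m; "tcp_pos": TCP position; "orientation": TCP orientation; "ft_force": force on the tool from outside, world axes, zero at the start; "moment": the same for the moment, N m; "width": finger opening in m; "grasp_force": force on a finger pad.
Only numpy, scipy, OpenCV 4.12 (cv2) and the standard library are available. Lean on these libraries where they do the work, as an engineer would, in place of code of your own. Each camera call takes 0.05 s, during which the arm holds its last target. There are 200 camera calls.

## Task

Be my third hand while I screw the wooden batten down in the jig: turn the red wing knob clockwise to its end stop to swing the yellow bar clear, then lay the batten flat on the bed between the guides and press its end squarely against the steel pad with a steady push of about 11 N, so that the white index line stands over the green band. Never ram the pad to the end of its travel, and leave the other things on the bench alone. Finish while still pressing the batten there; do not let go.

Things in the scene. Friction and masses are not known exactly. Their poses are not given: they have to be found in the camera images.
- jig: Grey assembly jig fixed to the bench. Bed x -110 to 135, y -65 to 120 mm, top at z = 10 mm. Origin on the bench, on the batten lane's centre line (y = 0); x is the pressing direction, towards the pad, z up. Steel guides at y = +-29 to +-37, x 28 to 57 mm, 8 mm above the bed (58 mm lane). Blue block behind the pad: x 98 to 130, y +-42, top z = 50 mm, with a green band, then red, on top.
- pad (a joint): Travel of the pad, m: 0 = sprung fully out, grows as it is pressed along the jig's +x, 0.024 = end of travel. Spring: force = 3.2 N + 800 N/m x travel (11.2 N at 0.010). The white index line stands over the green band from 0.004 to 0.016 (6.4 to 16 N).
- pad_face (a point): Point on the steel pad's pressing face (70 mm wide, 37 mm high), mid width, level with the bed's top; axes as the jig's; moves with the pad. At rest 60 mm along x from the jig's origin and 10 mm up.
- swing_bar (a joint): Angle of the wing knob with its yellow bar, rad: 0 = bar across the lane (along the jig's -y), grows clockwise seen from above, 1.5 = end stop, bar beside the lane, along the jig's -x. Starts between 0 and 0.3. Friction 0.05 N m; stays where it is left.
- knob_grip (a point): Grip point of the red wing knob, on its upright axis, 48 mm above the bench, at x = 30, y = 85 mm in the jig's frame. Wing 46 mm long, 14 thick, z 34 to 58 mm above the bench. Axes turn with the knob: y along the wing, bar towards -y. Bar 12 mm wide, reaching 100 mm from the axis, 14 to 22 mm above the bench.
- batten: Planed wooden offcut, 48 (x) x 150 (y, its length) x 12 mm (z), about 60 g, lying flat on the bench. Origin at the centre of its underside. Both ends are alike.
- bearing: Ball bearing, 52 mm across, 15 mm high, lying on the bench; origin at the centre of its underside. A bystander.
- oil_can: Bell oil can with a bent spout, 222 x 124 x 152 mm, standing; origin below its middle. A bystander.
- grease_tin: Open round tin, 76 mm across, 42 mm high; origin at the centre of its underside. A bystander.
Not all that is in view belongs to the job. Of the things that look like the batten, the smaller one is meant.

How it is judged:
On the way:
1. the wing knob is turned clockwise to its end stop (value of joint swing_bar above 1.42 rad), for 0.2 s.
At the end, for the whole second after the job is handed in: Knob within 0.08 rad of its end stop; batten flat on the bed (5 mm, 0.08 rad), along the jig within 0.08 rad and 9 mm of its centre line, its end on the pad, held or pushed by the fingers so that the pad stays pressed in 4 to 16 mm (6.4 to 16 N), at rest, through the last second (value of joint swing_bar above 1.42 rad and value of joint pad between 0.004 and 0.016 m and contact force between batten and jig above 5 N and contact force between batten and the fingers above 1 N and x of batten in the frame of pad_face between -0.08 and -0.071 m and y of batten in the frame of pad_face between -0.009 and 0.009 m and z of batten in the frame of pad_face between -0.003 and 0.005 m and angle between batten's own z axis and vertical below 0.08 rad and angle between the y axis of batten and the x axis of jig, either way round below 0.08 rad and linear speed of batten below 0.02 m/s); the arm keeps its last pose, push and grip.
It fails at once if the pad is rammed to the end of its travel (beyond 22 mm) (value of joint pad above 0.022 m).
It fails at once if a bystander (bearing, oil can, grease tin) is moved by more than 30 mm (distance of any of bearing, oil_can, grease_tin from where it was at the start of the episode above 0.03 m).
It also fails if it takes over 59 s, if anything falls off the work surface, if the arm or the gripper's body presses on something with over 40 N, if the wrist force passes 120 N, or if a joint passes its speed limit or range.

## Working session

There is one attempt and no reset: what is moved stays moved. The work goes in short steps, Python scripts to look and compute and a tool call to move; the robot and the scene stay as the last step left them, time stands still between calls to the robot, and variables do not carry over. Pictures are saved under pics/ and viewed, at most 10 in all, crops included, and the job is handed in when it is done.

Besides the shell and the picture viewer there is one more tool, called after "Request:" in YAML: its name, and indented under it one key for each argument. move_arm: Moves the arm, as the interface text tells. Shifts and turns lie within -1 to 1; 1 stands for 0.25 m of shift or 180 degrees of turn. Its arguments: {"type":"object","properties":{"steps":{"type":"string"}},"required":["steps"]}

```bash
mkdir -p pics; python3 - <<'E'
from rig import manip, vision
import cv2,numpy as np
for n in("scene","top"):
    f=vision.grab_frame(n); cv2.imwrite(f"pics/{n}0.png",f["color"][...,::-1]); np.savez(f"{n}0.npz",**f)
    print(n,np.array(f["mtx"]).round(1).tolist(),np.round(f["xyz"],3),np.round(f["rotation"],3).tolist())
s=manip.observe();print(s)
E
```

```text
scene [[460.7, 0.0, 324.8], [0.0, 460.7, 235.5], [0.0, 0.0, 1.0]] [-0.11   0.486  0.983] [-2.374, 0.002, -2.308]
top [[558.4, 0.0, 327.5], [0.0, 558.4, 233.5], [0.0, 0.0, 1.0]] [ 0.253 -0.099  1.897] [-2.987, -0.008, -1.551]
{'t': 0.1, 'joint_pos': array([-1.14999151e+00,  3.20222492e-01,  1.56552594e+00,  5.73974222e-06,
        1.25742687e+00, -1.99779920e-02]), 'joint_velocities': array([ 0.00107597, -0.00216741, -0.00120111, -0.00101941, -0.0002272 ,
       -0.00074904]), 'joint_efforts': array([ 5.52512902e-04, -4.13330984e+01, -2.32509720e+01,  7.29211816e-02,
        4.22572915e-02, -3.84468308e-05]), 'tcp_pos': array([ 0.24515288, -0.5196243 ,  0.21321959]), 'orientation': array([-3.14001043e+00, -3.70723332e-05,  4.40781001e-01]), 'ft_force': array([ 0.33113284,  0.12144467, -0.71543847]), 'moment': array([-0.00391022,  0.00888636, -0.04645473]), 'grasp_force': 0.0, 'width': 0.09086343823200933}
```

View pics/top0.png

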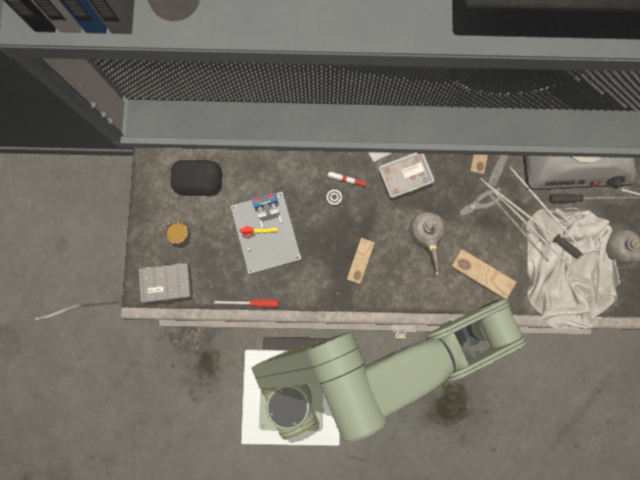

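View pics/scene0.png

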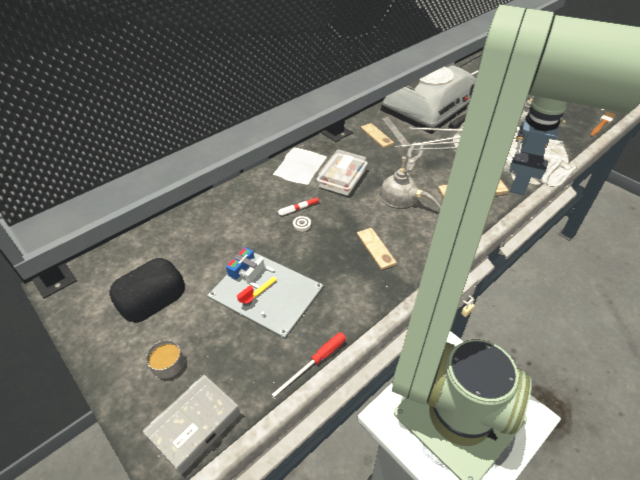

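```bash
cat > h.py <<'E'
import numpy as np,cv2
from scipy.spatial.transform import Rotation as R
def ray(f,uv,z):
    uv=np.atleast_2d(np.array(uv,float)); d=np.c_[uv,np.ones(len(uv))]@np.linalg.inv(f["mtx"]).T
    d=d@R.from_euler('xyz',f["rotation"]).as_matrix().T
    p=np.array(f["xyz"]); return p+d*((z-p[2])/d[:,2])[:,None]
def proj(f,P):
    c=(np.atleast_2d(P)-f["xyz"])@R.from_euler('xyz',f["rotation"]).as_matrix()
    q=c@np.array(f["mtx"]).T; return q[:,:2]/q[:,2:]
def blobs(f,lo,hi,mn=20,box=None):
    h=cv2.cvtColor(f["color"],cv2.COLOR_RGB2HSV); m=cv2.inRange(h,lo,hi)
    if box: k=np.zeros_like(m); k[box[1]:box[3],box[0]:box[2]]=255; m&=k
    cs,_=cv2.findContours(m,cv2.RETR_EXTERNAL,cv2.CHAIN_APPROX_NONE)
    return [c for c in cs if cv2.contourArea(c)>=mn]
def rect(f,c,z):
    P=ray(f,c.reshape(-1,2),z)[:,:2]; (x,y),(w,h),a=cv2.minAreaRect((P*1000).astype(np.float32))
    if w<h: w,h,a=h,w,a+90
    return np.round([x,y,w,h,(a+90)%180-90],1)
E
python3 - <<'E'
from h import *
F={n:dict(np.load(n+"0.npz")) for n in("top","scene")}
t=F["top"]
print("wood");
for n in F:
  for c in blobs(F[n],(8,60,90),(24,190,255),60): print(n,c.reshape(-1,2).mean(0).round(),rect(F[n],c,.012),cv2.contourArea(c))
for nm,lo,hi,z in(("yellow",(22,170,120),(35,255,255),.022),("blue",(100,120,60),(125,255,255),.05),("red",(0,170,100),(6,255,255),.058),("green",(45,120,60),(85,255,255),.05)):
  for n in F:
    for c in blobs(F[n],lo,hi,6): print(nm,n,c.reshape(-1,2).mean(0).round(),rect(F[n],c,z))
for c in blobs(t,(0,0,120),(180,40,230),800,(225,185,305,280)): print("bed",rect(t,c,.01),cv2.contourArea(c))
a=cv2.resize(t["color"][180:290,220:390],None,fx=4.5,fy=4.5,interpolation=cv2.INTER_CUBIC);cv2.imwrite("pics/crop1.png",a[...,::-1])
E
```

```text
wood
top [484. 274.] [ 420.  -637.3  220.1   76.9   59.4] 1383.5
top [360. 260.] [ 457.4 -220.3  157.2   54.6  -18.6] 679.0
top [177. 232.] [540.8 408.   75.7  74.8 -25.3] 364.5
top [479. 163.] [ 808.1 -629.9   75.4   53.9  -12. ] 274.0
scene [164. 356.] [547.5 399.7  71.8  64.8  47.7] 590.0
scene [376. 248.] [ 451.8 -218.9  160.    55.3  -18.5] 736.0
scene [442. 189.] [ 481.4 -560.9   62.3   25.7  -52.6] 63.0
scene [501. 189.] [ 354.1 -712.1   88.7   36.   -67.6] 117.0
scene [377. 135.] [ 840.3 -633.8  162.    59.   -12. ] 351.5
scene [599. 127.] [  307.8 -1286.7   155.     27.5   -84. ] 106.0
yellow top [264. 230.] [552.5 107.1  71.5   8.8 -85.2]
blue top [274. 199.] [653.4  74.8  21.8  11.2 -36.3]
blue top [90. 18.] [1296.9  762.   150.2   65.    37.8]
blue scene [236. 269.] [628.5 137.8  51.5  48.8 -75.3]
blue scene [249. 253.] [647.3  77.4  38.1  15.1 -30.9]
red top [262. 302.] [305.5 105.7  39.3  13.  -88.9]
red top [247. 230.] [546.1 163.3  34.1  27.2  54.4]
red scene [330. 346.] [286.1 117.4  93.6  25.5 -88.9]
red scene [246. 295.] [535.  170.3  49.   34.5 -36. ]
red scene [313. 202.] [ 678.9 -181.5   31.8   13.2   78.9]
bed [565.7 117.2 304.2 216.2  22.1] 3700.0
```

View pics/crop1.png

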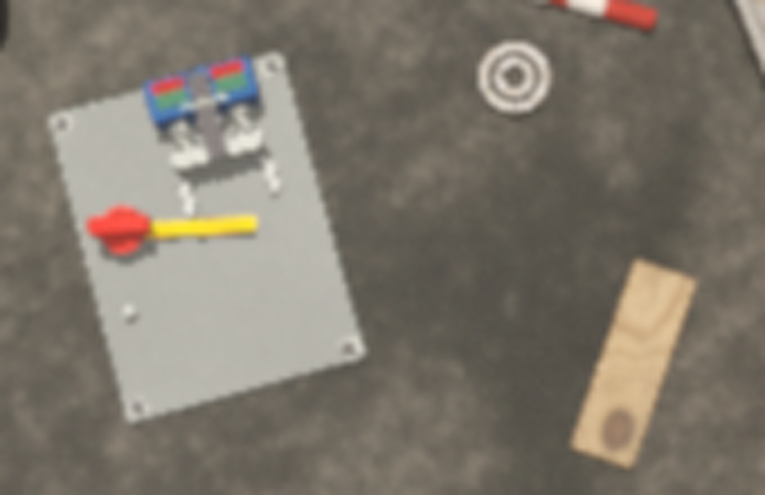

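```bash
cat > look.py <<'E'
from h import *
import sys
def jigfit(f,uv,J,z):
    P=ray(f,uv,z)[:,:2]; J=np.array(J,float)
    a,b=J-J.mean(0),P-P.mean(0); th=np.arctan2((a[:,0]*b[:,1]-a[:,1]*b[:,0]).sum(),(a*b).sum())
    M=np.array([[np.cos(th),-np.sin(th)],[np.sin(th),np.cos(th)]]); o=P.mean(0)-M@J.mean(0)
    return th,o,M,P-(J@M.T+o)
E
python3 - <<'E'
from look import *
t=dict(np.load("top0.npz")); s=dict(np.load("scene0.npz"))
J=[[.135,.12],[.135,-.065],[-.11,-.065],[-.11,.12]]
uv=(np.array([[52,118],[278,55],[362,352],[133,420]])+.5)/4.5-.5+[220,180]
th,o,M,r=jigfit(t,uv,J,.01); print("top",np.degrees(th),o,(r*1000).round(1).tolist())
uv=np.array([[208,291],[0,0],[322,290],[283,333]])
# scene bed corners: largest grey blob
for c in blobs(s,(0,0,120),(180,45,235),1500,(195,235,335,340)):
    print(rect(s,c,.01)); print(ray(s,cv2.approxPolyDP(c,6,True).reshape(-1,2),.01)[:,:2].round(3).tolist(),cv2.approxPolyDP(c,6,True).reshape(-1,2).tolist())
k=np.array([.03,.085])@M.T+o; print("knob",k,"expected uv",proj(t,[[*k,.058]]),proj(s,[[*k,.058]]),"corner exp scene",proj(s,np.c_[np.array(J)@M.T+o,[.01]*4]).round(0).tolist())
e=ray(t,(np.array([[255,223],[152,231]])+.5)/4.5-.5+[220,180],.022); print("bar end",e[:,:2],"bar ang deg from axis",np.degrees(np.arctan2(*(e[0,:2]-k)[::-1])),"theta rad",th-np.pi/2-np.arctan2(*(e[0,:2]-k)[::-1]))
E
```

```text
top 17.344277019669 [0.54497945 0.07508406] [[-1.4, -3.7], [-3.5, 1.7], [2.3, 4.0], [2.6, -2.1]]
[588.4 115.1 376.9 349.   47.7]
[[0.844, 0.137], [0.786, 0.172], [0.779, 0.154], [0.76, 0.188], [0.539, 0.316], [0.473, 0.248], [0.503, 0.191], [0.433, 0.17], [0.462, 0.235], [0.417, 0.186], [0.433, 0.17], [0.408, 0.177], [0.362, 0.109], [0.378, 0.088], [0.399, 0.103], [0.404, 0.143], [0.456, -0.019], [0.665, 0.034], [0.658, 0.077], [0.699, 0.089], [0.704, 0.019], [0.644, -0.012], [0.676, -0.048]] [[195, 235], [195, 252], [202, 250], [195, 260], [197, 338], [236, 339], [248, 318], [272, 331], [243, 339], [271, 339], [272, 331], [276, 339], [310, 335], [312, 326], [302, 324], [288, 332], [323, 284], [260, 251], [249, 260], [237, 254], [256, 241], [277, 247], [280, 235]]
knob [0.54827579 0.16516254] expected uv [[245.90579694 229.2855657 ]] [[243.60813473 289.93367249]] corner exp scene [[206.0, 294.0], [248.0, 249.0], [322.0, 283.0], [283.0, 335.0]]
bar end [[0.55661827 0.06721845]
 [0.54888475 0.14470169]] bar ang deg from axis -85.13153455696562 theta rad 0.2177439888706989
```

Request:
move_arm:
  steps: "0.44 1 0 0 0 0.2 0;0.44 1 0 0 0 0.2 0;0.44 1 0 0 0 0.2 0;0.44 1 0 0 0 0.2 0;0.44 1 0 0 0 0.2 0;0.44 1 0 0 0 0.2 0;0.44 1 0 0 0 0.2 0"

```text
t: 0.68
tcp_pos: [0.3557, -0.2663, 0.2137]
orientation: [-3.14, -0.002, 1.071]
ft_force: [-0.2, -0.3, 0.2]
width: 0.091
grasp_force: 0.0
```

Request:
move_arm:
  steps: "0.44 1 0 0 0 0.187 0;0.44 1 0 0 0 0.187 0;0.44 1 0 0 0 0.187 0;0.44 1 0 0 0 0.187 0;0.44 1 0 0 0 0.187 0;0.44 1 0 0 0 0.187 0;0.44 1 0 0 0 0.187 0"

```text
t: 1.27
tcp_pos: [0.4663, -0.0165, 0.2138]
orientation: [3.141, -0.001, 1.659]
ft_force: [-0.3, -0.7, 0.6]
width: 0.091
grasp_force: 0.0
```

Request:
move_arm:
  steps: "0.34 0.74 -0.3 0 0 0 0;0.34 0.74 -0.3 0 0 0 0;0.34 0.74 -0.3 0 0 0 0;0.34 0.74 -0.3 0 0 0 0;0.34 0.74 -0.3 0 0 0 0;0.34 0.74 -0.3 0 0 0 0;0.34 0.74 -0.3 0 0 0 0"

```text
t: 1.85
tcp_pos: [0.5501, 0.167, 0.1369]
orientation: [-3.138, 0.0, 1.66]
ft_force: [0.2, 0.3, 0.5]
width: 0.0912
grasp_force: 0.0
```

```bash
python3 - <<'E'
from look import *
from rig import vision,manip
f=vision.grab_frame("scene"); np.savez("scene1.npz",**f)
P=manip.observe()["tcp_pos"]; print(P,proj(f,[P,[P[0],P[1],.058],[.548,.165,.058]]))
a=cv2.resize(f["color"][200:350,170:370],None,fx=4,fy=4,interpolation=cv2.INTER_CUBIC);cv2.imwrite("pics/s1.png",a[...,::-1])
E
```

```text
[0.54975631 0.16531913 0.13788326] [[238.88335436 269.16722638]
 [243.21320163 289.6171814 ]
 [243.72554369 289.9639242 ]]
```

View pics/s1.png

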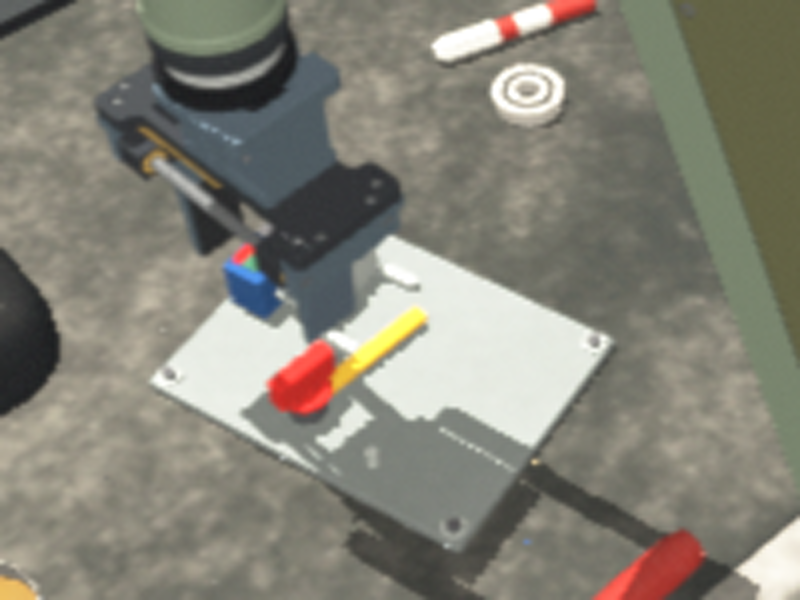

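Request:
move_arm:
  steps: "-0.014 -0.016 -0.2 0 0 0 0;-0.014 -0.016 -0.3 0 0 0 0;-0.014 -0.016 -0.38 0 0 0 0;-0.014 -0.016 -0.43 0 0 0 0;-0.014 -0.016 -0.43 0 0 0 0;-0.014 -0.016 -0.43 0 0 0 255;-0.014 -0.016 -0.43 0 0 0 255;-0.014 -0.016 -0.43 0 0 0 255;-0.014 -0.016 -0.43 0 0 0 255;-0.014 -0.016 -0.43 0 0 0 255;-0.014 -0.016 -0.43 0 0 0 255;-0.014 -0.016 -0.43 0 0 0 255;-0.014 -0.016 -0.43 0 0 0 255"

```text
t: 2.98
tcp_pos: [0.5468, 0.1611, 0.0316]
orientation: [3.141, -0.0, 1.657]
ft_force: [0.1, 0.2, -0.7]
width: 0.0409
grasp_force: 0.0
```

Request:
move_arm:
  steps: "0 0 0 0 0 0 255;0 0 0 0 0 0 255;0 0 0 0 0 0 255;0 0 0 0 0 0 255;0 0 0 0 0 0 255;0 0 0 0 0 0 255;0 0 0 0 0 0 255;0 0 0 0 0 0 255"

```text
t: 3.65
tcp_pos: [0.546, 0.1609, 0.0314]
orientation: [-3.14, 0.0, 1.656]
ft_force: [-5.4, 0.8, 4.6]
width: 0.0341
grasp_force: 30.0
```

Request:
move_arm:
  steps: "0 0 0 0 0 0 130;0 0 0 0 0 0 130;0 0 0 0 0 0 130;0 0 0.03 0 0 0 130;0 0 0.032 0 0 0 130;0 0 0.032 0 0 0 255;0 0 0.032 0 0 0 255;0 0 0.032 0 0 0 255;0 0 0.032 0 0 0 255;0 0 0.032 0 0 0 255;0 0 0.032 0 0 0 255;0 0 0.032 0 0 0 255;0 0 0.032 0 0 0 255;0 0 0.032 0 0 0 255;0 0 0.032 0 0 0 255"

```text
t: 4.9
tcp_pos: [0.5459, 0.1608, 0.0393]
orientation: [-3.14, 0.0, 1.657]
ft_force: [-3.5, 0.8, 1.9]
width: 0.0136
grasp_force: 30.0
```

Request:
move_arm:
  steps: "0 0 0 0 0 -0.03 255;0 0 0 0 0 -0.06 255;0 0 0 0 0 -0.09 255;0 0 0 0 0 -0.12 255;0 0 0 0 0 -0.15 255;0 0 0 0 0 -0.18 255;0 0 0 0 0 -0.21 255;0 0 0 0 0 -0.24 255;0 0 0 0 0 -0.27 255;0 0 0 0 0 -0.3 255;0 0 0 0 0 -0.33 255;0 0 0 0 0 -0.36 255;0 0 0 0 0 -0.38 255;0 0 0 0 0 -0.40 255;0 0 0 0 0 -0.40 255"

```text
t: 6.15
tcp_pos: [0.5421, 0.1631, 0.0393]
orientation: [-3.135, 0.007, 0.396]
ft_force: [-13.4, 8.3, 7.1]
width: 0.014
grasp_force: 30.0
```

```bash
python3 -c "
from rig import manip;s=manip.observe();print(s['ft_force'],s['moment'],s['orientation'],s['tcp_pos'])"
```

```text
[-13.39675178   8.33187746   7.1493028 ] [ 1.58603688  2.04699211 -0.02457676] [-3.13519673  0.00742771  0.39588266] [0.54210331 0.16311712 0.03926328]
```

Request:
move_arm:
  steps: "-0.015 0.01 0 0 0 0 255;-0.015 0.01 0 0 0 -0.01 255;-0.015 0.01 0 0 0 -0.02 255;-0.015 0.01 0 0 0 -0.03 255;-0.015 0.01 0 0 0 -0.03 255"

```text
t: 6.57
tcp_pos: [0.5421, 0.1633, 0.0393]
orientation: [3.141, 0.002, 0.309]
ft_force: [-4.7, 1.1, 3.6]
width: 0.015
grasp_force: 31.2
```

```bash
python3 -c "
from rig import manip,vision;s=manip.observe();print(s['ft_force'],s['moment'],s['orientation'],s['tcp_pos'])
from look import *
f=vision.grab_frame('scene')
a=cv2.resize(f['color'][200:350,170:370],None,fx=4,fy=4,interpolation=cv2.INTER_CUBIC);cv2.imwrite('pics/s2.png',a[...,::-1])"
```

```text
[-4.74002736  1.1371999   3.56023669] [0.26253024 0.89261091 1.18334329] [3.14092008e+00 2.11464806e-03 3.09023085e-01] [0.54208202 0.16334098 0.03928274]
```

View pics/s2.png

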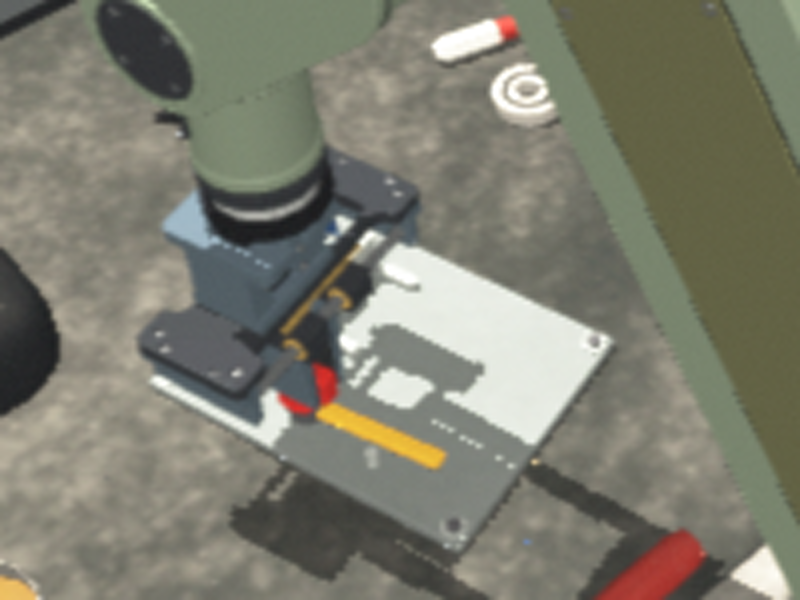

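Request:
move_arm:
  steps: "0 0 0 0 0 0 255;0 0 0 0 0 0 255;0 0 0 0 0 0 255;0 0 0 0 0 0.005 0;0 0 0 0 0 0.005 0;0 0 0 0 0 0.005 0;0 0 0 0 0 0.005 0;0 0 0.15 0 0 0.005 0;0 0 0.3 0 0 0.005 0;0 0 0.45 0 0 0.005 0;0 -0.2 0.48 0 0 0 0;-0.1 -0.4 0.48 0 0 -0.04 0;-0.2 -0.5 0.48 0 0 -0.08 0;-0.2 -0.7 0.48 0 0 -0.12 0;-0.2 -0.8 0.48 0 0 -0.16 0;-0.2 -0.8 0.48 0 0 -0.2 0"

```text
t: 7.95
tcp_pos: [0.4925, -0.0421, 0.16]
orientation: [3.139, -0.002, -0.331]
ft_force: [0.6, 1.2, 0.4]
width: 0.0913
grasp_force: 0.0
```

Request:
move_arm:
  steps: "-0.19 -0.72 0 0 0 0 0;-0.19 -0.72 0 0 0 0 0;-0.19 -0.72 0 0 0 0 0;-0.19 -0.72 0 0 0 0 0;-0.19 -0.72 0 0 0 0 0;-0.19 -0.72 0 0 0 0 0;-0.19 -0.72 0 0 0 0 0"

```text
t: 8.53
tcp_pos: [0.4455, -0.2174, 0.1595]
orientation: [-3.141, -0.001, -0.322]
ft_force: [-0.4, 0.4, 0.2]
width: 0.0915
grasp_force: 0.0
```

```bash
python3 - <<'E'
from look import *
from rig import manip,vision
s=manip.observe();print(s['ft_force'],s['orientation'],s['tcp_pos'])
f=vision.grab_frame('top');np.savez("top2.npz",**f); g=vision.grab_frame('scene');np.savez("scene2.npz",**g)
a=cv2.resize(f['color'][185:280,220:380],None,fx=5,fy=5,interpolation=cv2.INTER_CUBIC)
b=cv2.resize(g['color'][210:350,195:425],None,fx=3.4,fy=3.4,interpolation=cv2.INTER_CUBIC)
cv2.imwrite('pics/t2.png',a[...,::-1]); cv2.imwrite('pics/s3.png',b[...,::-1])
for n,q in(("top",f),("scene",g)):
  for c in blobs(q,(22,150,90),(35,255,255),8): print("bar",n,rect(q,c,.022),c.reshape(-1,2).mean(0))
  for c in blobs(q,(8,60,60),(24,190,255),60,(330,200,430,300)): print("wood",n,rect(q,c,.012),c.reshape(-1,2).mean(0))
E
```

```text
[-0.37216259  0.39110161  0.1781236 ] [-3.14125261e+00 -6.37186534e-04 -3.22352059e-01] [ 0.44552873 -0.21744464  0.15951045]
bar top [489.1 143.1  70.4   8.5  20.5] [253.09756098 248.26829268]
wood top [ 420.1 -208.2   53.4   51.5   72.2] [356.92 270.72]
bar scene [489.9 147.8  84.9  10.3  18.9] [264.88888889 309.22222222]
wood scene [ 451.6 -218.4  160.7   55.4  -19. ] [376.02857143 248.16190476]
```

View pics/t2.png

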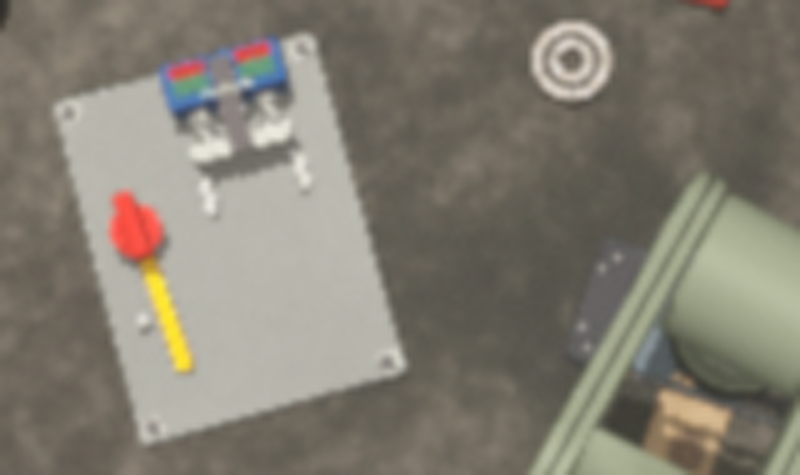

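View pics/s3.png

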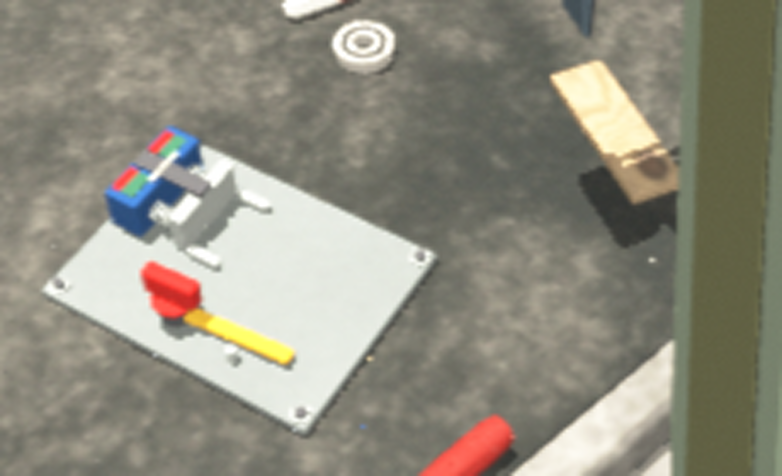

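```bash
python3 - <<'E'
from look import *
t=dict(np.load("top2.npz")); s=dict(np.load("scene2.npz"))
J=np.array([[.135,.12],[.135,-.065],[-.11,-.065],[-.11,.12]])
ut=(np.array([[53,105],[315,33],[408,368],[145,443]])+.5)/5-.5+[220,185]
us=(np.array([[43,292],[205,146],[437,257],[305,435]])+.5)/3.4-.5+[195,210]
for n,f,u in(("top",t,ut),("scene",s,us)):
    th,o,M,r=jigfit(f,u,J,.01); print(n,np.degrees(th),o,(r*1000).round(1).tolist(),"knob",M@[.03,.085]+o)
    P=ray(f,u,.01)[:,:2]; print([np.degrees(np.arctan2(*(P[a]-P[b])[::-1])).round(1) for a,b in((0,3),(1,2),(0,1),(3,2))],[np.linalg.norm(P[a]-P[b]).round(3) for a,b in((0,3),(1,2),(0,1),(3,2))])
# blue block contours, index line, green bands
for n,f in(("top",t),("scene",s)):
  for c in blobs(f,(100,100,50),(128,255,255),10,(200,180,330,320)): print("blue",n,rect(f,c,.05))
E
```

```text
top 17.168537368676837 [0.54513889 0.07439725] [[-1.3, 0.6], [-1.3, -1.2], [1.3, 0.5], [1.3, 0.1]] knob [0.54871151 0.1644652 ]
[np.float64(17.5), np.float64(16.9), np.float64(107.0), np.float64(107.2)] [np.float64(0.243), np.float64(0.242), np.float64(0.187), np.float64(0.185)]
scene 15.907570126262403 [0.53334737 0.07497487] [[0.9, 1.8], [-11.6, -1.5], [7.5, 0.7], [3.2, -1.0]] knob [0.53890119 0.1649424 ]
[np.float64(16.7), np.float64(16.7), np.float64(101.9), np.float64(107.3)] [np.float64(0.244), np.float64(0.226), np.float64(0.185), np.float64(0.185)]
blue top [633.7 135.8  25.8  11.9  72.5]
blue top [656.8  77.7  24.   16.9   2. ]
blue scene [617.2 135.6  55.7  48.7  66.6]
blue scene [648.8  75.5  43.5  19.  -27.3]
```

Request:
move_arm:
  steps: "0 0 -0.15 0 0 0 0;0 0 -0.3 0 0 0 0;0 0 -0.42 0 0 0 0;0 0 -0.52 0 0 0 0;0 0 -0.58 0 0 0 0;0 0 -0.61 0 0 0 0;0 0 -0.622 0 0 0 0;0 0 -0.622 0 0 0 0;0 0 -0.622 0 0 0 255;0 0 -0.622 0 0 0 255;0 0 -0.622 0 0 0 255;0 0 -0.622 0 0 0 255;0 0 -0.622 0 0 0 255;0 0 -0.622 0 0 0 255;0 0 -0.622 0 0 0 255;0 0 -0.622 0 0 0 255;0 0 -0.622 0 0 0 255;0 0 -0.622 0 0 0 255"

```text
t: 10.13
tcp_pos: [0.4456, -0.2167, 0.0041]
orientation: [3.141, -0.0, -0.319]
ft_force: [-0.5, 0.1, 2.6]
width: 0.0478
grasp_force: 30.0
```

Request:
move_arm:
  steps: "0 0 0.1 0 0 0 255;0 0 0.2 0 0 0 255;0 0 0.3 0 0 0.02 255;0.02 0.1 0.36 0 0 0.04 255;0.04 0.2 0.36 0 0 0.07 255;0.06 0.3 0.36 0 0 0.1 255;0.08 0.4 0.36 0 0 0.13 255;0.1 0.5 0.36 0 0 0.16 255;0.12 0.6 0.36 0 0 0.19 255;0.12 0.7 0.36 0 0 0.196 255;0.12 0.8 0.36 0 0 0.196 255;0.12 0.9 0.36 0 0 0.196 255;0.12 1 0.36 0 0 0.196 255;0.12 1 0.36 0 0 0.196 255"

```text
t: 11.3
tcp_pos: [0.4753, 0.0367, 0.0937]
orientation: [-3.14, -0.0, 0.3]
ft_force: [0.1, -0.3, -0.7]
width: 0.0476
grasp_force: 30.0
```

Request:
move_arm:
  steps: "0 0.085 0 0 0 0 255;0 0.085 -0.1 0 0 0 255;0 0.085 -0.1 0 0 0 255;0 0.085 -0.1 0 0 0 255;0 0.085 -0.1 0 0 0 255"

```text
t: 11.72
tcp_pos: [0.4757, 0.0542, 0.0692]
orientation: [3.141, 0.0, 0.296]
ft_force: [0.8, -0.5, -0.4]
width: 0.0476
grasp_force: 30.0
```

```bash
python3 - <<'E'
from look import *
from rig import manip,vision
s=manip.observe();print(s['ft_force'],s['moment'],s['orientation'],s['tcp_pos'])
f=vision.grab_frame('top');np.savez("top3.npz",**f); g=vision.grab_frame('scene');np.savez("scene3.npz",**g)
z=s['tcp_pos'][2]-.004+.012
for n,q in(("top",f),("scene",g)):
  for c in blobs(q,(8,60,60),(24,190,255),40,(200,200,330,330)): print("wood",n,rect(q,c,z),c.reshape(-1,2).mean(0))
b=cv2.resize(g['color'][210:350,195:375],None,fx=4.2,fy=4.2,interpolation=cv2.INTER_CUBIC)
cv2.imwrite('pics/s4.png',b[...,::-1])
E
```

```text
[ 0.83687594 -0.48222974 -0.37442804] [-0.00603527 -0.03364627  0.05893299] [3.14142764e+00 2.52530418e-04 2.95804624e-01] [0.4756852  0.05416059 0.06924771]
wood scene [450.7  49.1  87.6  55.1  16.4] [305.83333333 283.5       ]
wood scene [509.3   6.   84.4  25.6 -77.8] [302.03448276 258.81034483]
```

View pics/s4.png

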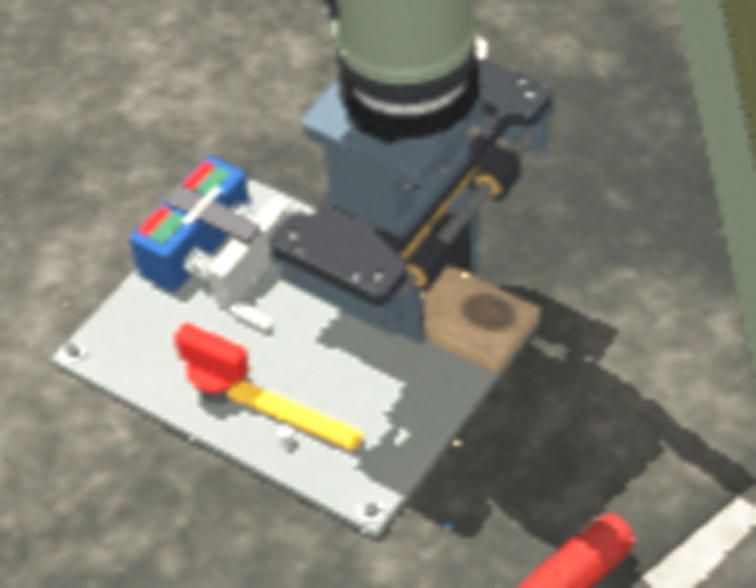

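Request:
move_arm:
  steps: "0 0 -0.07 0 0 0 255;0 0 -0.13 0 0 0 255;0 0 -0.17 0 0 0 255;0 0 -0.2 0 0 0 255;0 0 -0.21 0 0 0 255;0 0 -0.218 0 0 0 255;0 0 -0.22 0 0 0 255;0 0 -0.22 0 0 0 255"

```text
t: 12.48
tcp_pos: [0.476, 0.0547, 0.0144]
orientation: [3.141, -0.001, 0.296]
ft_force: [0.6, -0.4, 0.1]
width: 0.0476
grasp_force: 30.0
```

Request:
move_arm:
  steps: "0.02 0.006 -0.002 0 0 0 255;0.04 0.012 -0.003 0 0 0 255;0.06 0.018 -0.003 0 0 0 255;0.08 0.024 -0.003 0 0 0 255;0.1 0.031 -0.003 0 0 0 255;0.115 0.035 -0.003 0 0 0 255;0.13 0.04 -0.003 0 0 0 255;0.13 0.04 -0.003 0 0 0 255"

```text
t: 13.15
tcp_pos: [0.5089, 0.0649, 0.0141]
orientation: [3.141, -0.001, 0.297]
ft_force: [-1.8, 0.7, 5.3]
width: 0.0477
grasp_force: 30.0
```

Request:
move_arm:
  steps: "0 0 0.002 0 0 0 255;0.008 0.0024 0.002 0 0 0 255;0.0155 0.005 0.002 0 0 0 255;0.0155 0.005 0.002 0 0 0 255"

```text
t: 13.48
tcp_pos: [0.5115, 0.0659, 0.0141]
orientation: [3.142, 0.001, 0.297]
ft_force: [-3.6, -0.5, 6.2]
width: 0.0476
grasp_force: 30.0
```

Request:
move_arm:
  steps: "0.008 0.0024 0 0 0 0 255;0.0155 0.005 0 0 0 0 255;0.0155 0.005 0 0 0 0 255"

```text
t: 13.73
tcp_pos: [0.5156, 0.0671, 0.0142]
orientation: [3.141, 0.001, 0.297]
ft_force: [-2.1, -0.8, 5.7]
width: 0.0476
grasp_force: 30.0
```

Request:
move_arm:
  steps: "0 0 0.002 0 0 0 255;0.008 0.0024 0.002 0 0 0 255;0.0155 0.005 0.002 0 0 0 255;0.0155 0.005 0.002 0 0 0 255;0.0155 0.005 0.002 0 0 0 255"

```text
t: 14.15
tcp_pos: [0.518, 0.0679, 0.0142]
orientation: [-3.142, 0.004, 0.297]
ft_force: [-5.2, -2.3, 5.8]
width: 0.0475
grasp_force: 30.0
```

Request:
move_arm:
  steps: "0.008 0.0024 0 0 0 0 255;0.0155 0.005 0 0 0 0 255;0.0155 0.005 0 0 0 0 255;0.0155 0.005 0 0 0 0 255"

```text
t: 14.48
tcp_pos: [0.5202, 0.0686, 0.0141]
orientation: [-3.141, 0.008, 0.297]
ft_force: [-9.0, -4.6, 9.2]
width: 0.0479
grasp_force: 30.0
```

Request:
move_arm:
  steps: "0.008 0.0024 0 0 0 0 255;0.0155 0.005 0 0 0 0 255;0.0155 0.005 0 0 0 0 255;0.0155 0.005 0 0 0 0 255"

```text
t: 14.82
tcp_pos: [0.5223, 0.0693, 0.014]
orientation: [-3.141, 0.012, 0.297]
ft_force: [-12.8, -6.2, 12.3]
width: 0.0477
grasp_force: 30.0
```

Request:
move_arm:
  steps: "0 0 0.004 0 0 0 255;0 0 0.008 0 0 0 255;0 0 0.008 0 0 0 255"

```text
t: 15.07
tcp_pos: [0.5229, 0.0695, 0.0147]
orientation: [-3.141, 0.011, 0.297]
ft_force: [-6.7, -4.9, -0.6]
width: 0.0477
grasp_force: 30.0
```

```bash
python3 - <<'E'
from look import *
from rig import manip,vision
s=manip.observe();print(s['ft_force'],s['moment'],s['orientation'],s['tcp_pos'])
f=vision.grab_frame('top'); g=vision.grab_frame('scene')
a=cv2.resize(f['color'][185:280,220:320],None,fx=5,fy=5,interpolation=cv2.INTER_CUBIC)[:475]
b=cv2.resize(g['color'][235:295,215:275],None,fx=5,fy=5,interpolation=cv2.INTER_CUBIC)
w=np.zeros((475,300,3),np.uint8); w[:300]=b
cv2.imwrite('pics/c5.png',np.hstack([a,w])[...,::-1])
E
```

```text
[-6.66199835 -4.86206059 -0.64872638] [-0.90258657  1.20211557 -0.14832479] [-3.14123819  0.01055863  0.29680191] [0.52289403 0.06948974 0.01471867]
```

View pics/c5.png

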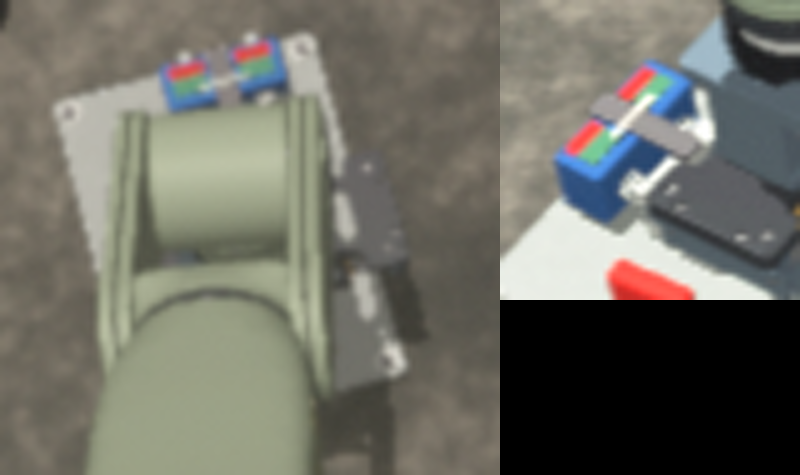

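Request:
move_arm:
  steps: "0.01 -0.002 0.002 0 0 0 255;0.018 0 0.003 0 0 0 255;0.022 0.0005 0.003 0 0 0 255;0.022 0.0005 0.003 0 0 0 255;0.022 0.0005 0.003 0 0 0 255"

```text
t: 15.58
tcp_pos: [0.5264, 0.0703, 0.0149]
orientation: [-3.139, 0.015, 0.297]
ft_force: [-10.5, -1.2, 0.2]
width: 0.0477
grasp_force: 30.0
```

Request:
move_arm:
  steps: "0.002 0 0 0 0 0 255;0.002 0 0 0 0 0 255;0.002 0 0 0 0 0 255;0.002 0 0 0 0 0 255;0.002 0 0 0 0 0 255;0.002 0 0 0 0 0 255;0.002 0 0 0 0 0 255;0.002 0 0 0 0 0 255"

```text
t: 16.25
tcp_pos: [0.5265, 0.0703, 0.0148]
orientation: [-3.139, 0.015, 0.297]
ft_force: [-9.6, -1.6, 1.9]
width: 0.0476
grasp_force: 30.0
```

```bash
python3 - <<'E'
from look import *
from rig import manip,vision
f=vision.grab_frame('top'); g=vision.grab_frame('scene')
s=manip.observe();print(s['ft_force'],s['moment'],s['orientation'],s['tcp_pos'])
for c in blobs(g,(22,150,90),(35,255,255),8): print("bar",rect(g,c,.022))
for c in blobs(g,(8,60,40),(24,190,255),40,(200,200,330,330)): print("wood",rect(g,c,.022),c.reshape(-1,2).mean(0))
a=cv2.resize(f['color'][185:215,245:285],None,fx=10,fy=10,interpolation=cv2.INTER_CUBIC)
b=cv2.resize(g['color'][230:350,200:340],None,fx=4,fy=4,interpolation=cv2.INTER_CUBIC)[:,:400]
b=cv2.resize(g['color'][230:350,200:300],(400,480)); w=np.zeros((480,400,3),np.uint8); w[:300]=a
cv2.imwrite('pics/c6.png',np.hstack([w,b])[...,::-1])
E
```

```text
[-10.56895296  -1.08336942   1.27644844] [-0.31172793  1.89780819  0.17629169] [-3.1390635   0.01519975  0.29730765] [0.52654771 0.07032344 0.01483261]
bar [490.9 147.3  83.6  11.1  22.4]
bar [  673.8 -1694.6    77.9    30.3   -62.2]
wood [491.1 146.6  92.7  17.   21.3] [265.63492063 308.56349206]
wood [525.4  45.5 156.4  73.5 -26.2] [286.33093525 278.13669065]
```

View pics/c6.png

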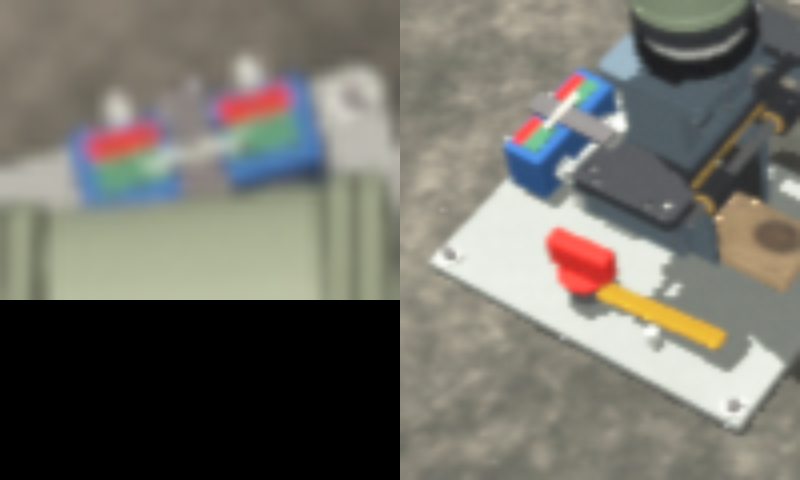

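The index line is mid-green at about 10 N and holding steady. The bar rests at its stop peg.

```bash
python3 -c "
from rig import manip
print(manip.sign_off())"
```

```text
the job is handed in; nothing more can be done
None
```

The job is handed in: the knob is turned to its end stop with the bar clear, and the batten is on the bed between the guides. The gripper is still pressing it on the pad at about 10–11 N, with the index line over the green band; the hand-in returned no verdict.

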